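# Hang the board carrier over the drying bar under the lamp

### The arm

A 7-joint arm with a two-finger parallel gripper is mounted at the origin on the work surface. World frame = base frame: x ahead of the robot, y to its left, z up, the work surface at z = 0. Lengths are in m, angles in rad, forces in N, time in s.
With the tool pointing down it reaches from about 0.425 to 0.925 m from the base axis. Payload 6.8 kg.
Tool frame: the origin (TCP) lies on the centre line of the jaws, within the pads' length; the fingertips stand 8 mm ahead of it and the grasp point (between the pads) lies 11 mm behind it (bot.tips_ahead is the distance from the TCP to the fingertips, in m); z points along the fingers, y is the line along which they close (so a half turn about z gives the same grasp; the last joint's range is limited). The gripper opens to 85 mm and grips with 20 to 120 N. Pads are 22 mm wide; open, the fingers measure 114 mm over their backs; the gripper's body (76 mm by 85 mm) begins 54 mm behind the grasp point. The pads swing forward as they close: fully open they stand 13 mm farther back than shut.
Start: joints at [1.016, 0.477, 0.022, 1.555, -0.011, 1.109, -0.083], TCP at [0.292, -0.609, 0.21] pointing down, gripper open.
Joint ranges: [-2.96, 2.96], [-0.34, 2.1], [-1.41, 1.46], [0.24, 2.44], [-1.37, 4.51], [0.17, 1.92], [-2.96, 2.96]. Speed limits (rad/s): [2.39, 2.39, 3.14, 3.14, 3.14, 3.14, 3.14].

### API

Orientations are given as a unit quaternion [w, x, y, z].
In Python, from station import bot gives the robot as it stands.
- The arm moves only by the tool send_rows, never from a script. Its argument "deltas" is text: rows parted by semicolons, each of 4 numbers parted by spaces: the shift along the tool's x, y, z in m, then the turn about the tool's z in degrees. In form: x y z spin; .... A call has 1 to 5 rows; each row is the pose to reach, as a shift and turn from the pose commanded when the call began, along the tool's axes at that moment; what a row does not reach only later rows make up. A row lasts 1/10 s, in which the tool goes at most 50 mm and 8.59 degrees, less where a joint would pass 70% of its speed; a pose out of reach is approached as far as the arm can. A call with a gripper value outside its range is refused whole. "claw" is the opening, from 0 (shut) to 1 (fully open), set as the call begins (left out, the last holds). The fingers move at their own pace and stop on an object; "force" is the grip in N (left out, the last holds). Time passes only in rows, so rows that repeat a pose let the fingers close. It gives the time, the measured TCP pose, the force, the opening and the grip force at its end, in the units of the state.
- bot.get_obs(): the state, without advancing time (a new reading comes with each control period).
- bot.read_camera(name): name is "scene" or "side" or "wrist"; returns a dict with "img" (400x640x3 uint8, red, green, blue), "depth" (400x640 float32, m along the optical axis (not along the pixel's ray), 0 where there is no reading), "fx", "fy", "cx", "cy" (pixels), "camera_from_world" (4x4, takes a point from world to camera coordinates). Camera axes: x right, y up, looking along -z (the intrinsics and any distortion apply to the point x, -y, -z); pixel columns grow to the right and rows downward; lengths in m; the calibration is good to about 2 mm. A picture is of the moment at which its call begins.
- bot.hand_in(): hands the job in; it is judged then, once.
Trained networks look in a picture, given as the dict that the camera call returned (one of the last four; its "shot" number tells which), for a name from the list of things; names that differ only in an ending like _2 or _b are one class to them, and where a whole thing is asked for, a point or a joint stands for the part that bears it (a point fixed in the world has none). Each returns a list of dicts, best first, with "confidence" (0 to 1); they miss things now and then, are a little off and sometimes report something else, mostly with a low value. They report only what shows in the picture. A call takes as long as a camera call. They do not tell look-alikes from the thing itself.
- bot.masks_of(picture, query): "mask" (400x640 bool, what is visible of it).
- bot.landmark_of(picture, query): "xyz" ([x, y, z] in m, in world coordinates, good to about 4 mm: a listed point, or the origin of a listed thing).
The state is a dict: "t": time; "q": joint angles; "joint_vel": joint speeds; "joint_torque": joint torques, N m; "eef_pos": TCP position; "tool_rot": TCP orientation; "contact_force": force on the tool from outside, world axes, zero at the start; "torque": the same for the moment, N m; "gripper_width": opening from 0.0 (shut) to 1.0 (fully open); "grasp_force": force on a finger pad.
Only numpy, scipy, OpenCV 4.12 (cv2) and the standard library are available. Lean on these libraries where they do the work, as an engineer would, in place of code of your own. Each camera call takes 0.05 s, during which the arm holds its last target. There are 200 camera calls.

### The job

Two freshly rinsed sample boards sit on an upside-down-U carrier on the bench: pick it up and hang it over the horizontal bar of the drying rack, one board on each side of the bar and the bar fully seated against the underside of the carrier's crown. Lower it until the bar carries it before you let go, and leave it hanging upright and still, somewhere between the bar's two end brackets. Leave the two bottles and the dish where they stand; the lamp above the bar leaves no room for an upright gripper.

Things in the scene. Friction and masses are not known exactly. Their poses are not given: they have to be found in the camera images.
- carrier: Loose board carrier: rigid upside-down U of white plastic, green board on each leg's outer face, blue grip tab on top; 0.16 kg. Origin: centre of underside; z up, x across the U leg to leg (both ends alike), y along its groove. 54 x 80 x 114 mm. Legs 5 mm thick, inner faces at x +-20, z 0-72. Crown z 70-78, 50 x 80 mm, inner corners filled at 45 degrees to centre the bar.
- carrier_grip (a point): Where to grip: inside the carrier's blue tab, 100 mm above its foot on its centre line. The tab is 34 (x) x 14 (y) mm, from z 78 to 114 of the carrier; grip it across y. Keep the fingertips above z = 72: lower ones would meet the bar when it is hung. Axes as the carrier.
- carrier_saddle (a point): Middle of the underside of the carrier's crown, 70 mm above its foot on its centre line; lies on the top of the bar when hung. Axes as the carrier.
- bar: Fixed level steel bar of the drying rack, 16 mm diameter, 300 mm long. Origin: on its axis at mid-length, 142 mm above the bench (top at 150); y along the bar, x level and square to it, -x is the open front towards the robot, z up. End brackets 12 mm wide at y = +-152 mm.
- rack: Fixed drying rack that carries the bar: grey drip tray 170 (x) x 340 (y) x 18 mm; two 16 mm uprights at x +65, y +-152, 375 high; level brackets at z 134-150 from each upright forward to the bar (x -9 to 66). Origin: bench level, below the middle of the bar; axes as the bar. Nothing else stands in front of the bar.
- lamp_edge (a point): Middle of the lower front edge of the rack's white lamp batten, which hangs above and behind the bar: 8 mm behind the bar's axis (+x) and 345 mm above the bench. From here the batten runs 82 mm back, 30 mm up and 173 mm to each side. Axes as the bar.
- rinse_bottle: Bystander: small clear glass bottle with white cap, 50 mm diameter, 90 mm high, loose; origin at the centre of its underside, z up.
- etch_bottle: Bystander: small amber glass bottle with white cap, 50 mm diameter, 90 mm high, loose; origin at the centre of its underside, z up.
- dish: Bystander: white ceramic dish, 84 mm across, 30 mm high, loose; origin at the centre of its underside, z up.
Mind the look-alikes: they are no part of the job. There is more than one size of the carrier; the job needs the largest.

How it is judged:
By the outcome, as a careful person would: the job done as asked, in the order asked, and still so for the second after the job is handed in, with the robot touching nothing.
It also fails if it takes over 51 s, if anything falls off the work surface, if the arm or the gripper's body presses on something with over 40 N, if the wrist force passes 120 N, or if a joint passes its speed limit or range.

## Working session

There is one attempt and no reset: what is moved stays moved. The work goes in short steps, Python scripts to look and compute and a tool call to move; the robot and the scene stay as the last step left them, time stands still between calls to the robot, and variables do not carry over. Pictures are saved under pics/ and viewed, at most 10 in all, crops included, and the job is handed in when it is done.

Besides the shell and the picture viewer there is one more tool, called as name(argument=value, ...) on one line, values as JSON. send_rows: Moves the arm, as the interface text tells. Its arguments: {"type":"object","properties":{"deltas":{"type":"string"},"claw":{"type":"number"},"force":{"type":"number"}},"required":["deltas"]}

```bash
mkdir -p pics; ls
python3 - <<'E'
from station import bot
import cv2,numpy as np
o=bot.get_obs()
print(o['t'],o['eef_pos'],o['tool_rot'],o['gripper_width'])
ims=[]
for c in("scene","side"):
    p=bot.read_camera(c); ims.append(p['img'])
    for n in("carrier","carrier_grip","carrier_saddle","bar","lamp_edge","rinse_bottle","etch_bottle","dish"):
        print(c,n,[(np.round(d['xyz'],3).tolist(),round(d['confidence'],2)) for d in bot.landmark_of(p,n)][:4])
    cv2.imwrite(f'pics/{c}.png',p['img'][:,:,::-1])
E
```

```text
pics
0.0 [ 0.29140395 -0.60816198  0.20940954] [-8.81370726e-04  9.75148305e-01  2.21551228e-01 -2.44089956e-04] 1.0029912856737833
scene carrier [([0.498, 0.21, -0.002], 0.93), ([0.732, 0.185, 0.003], 0.76), ([0.618, 0.204, 0.001], 0.69)]
scene carrier_grip [([0.731, 0.187, 0.078], 0.83), ([0.62, 0.202, 0.097], 0.81), ([0.495, 0.207, 0.08], 0.55)]
scene carrier_saddle [([0.728, 0.181, 0.053], 0.96), ([0.491, 0.211, 0.053], 0.79), ([0.619, 0.205, 0.069], 0.78)]
scene bar [([0.613, -0.192, 0.14], 0.7)]
scene lamp_edge [([0.622, -0.185, 0.347], 0.94)]
scene rinse_bottle [([0.798, -0.051, -0.003], 0.86)]
scene etch_bottle [([0.784, 0.054, -0.005], 0.61)]
scene dish [([0.378, -0.027, 0.002], 0.64)]
side carrier [([0.621, 0.203, 0.005], 0.93), ([0.73, 0.187, -0.002], 0.84), ([0.498, 0.206, 0.002], 0.75)]
side carrier_grip [([0.728, 0.184, 0.078], 0.84), ([0.497, 0.205, 0.075], 0.81), ([0.62, 0.202, 0.097], 0.57)]
side carrier_saddle [([0.73, 0.185, 0.059], 0.95), ([0.495, 0.206, 0.057], 0.85), ([0.622, 0.207, 0.067], 0.69)]
side bar [([0.614, -0.192, 0.142], 0.69)]
side lamp_edge [([0.621, -0.193, 0.341], 0.71)]
side rinse_bottle [([0.8, -0.047, 0.004], 0.89)]
side etch_bottle [([0.781, 0.051, -0.001], 0.73)]
side dish [([0.375, -0.026, 0.0], 0.67)]
```

View pics/scene.png

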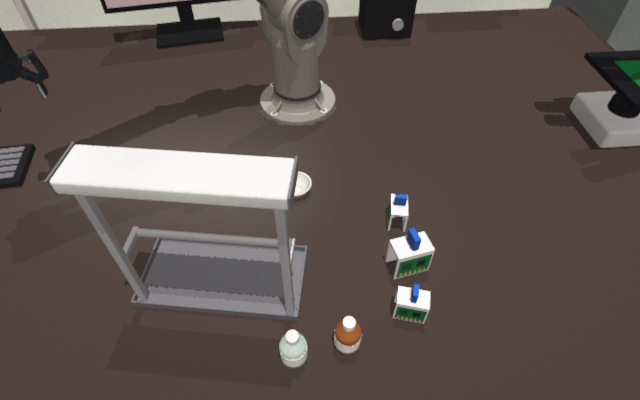

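View pics/side.png

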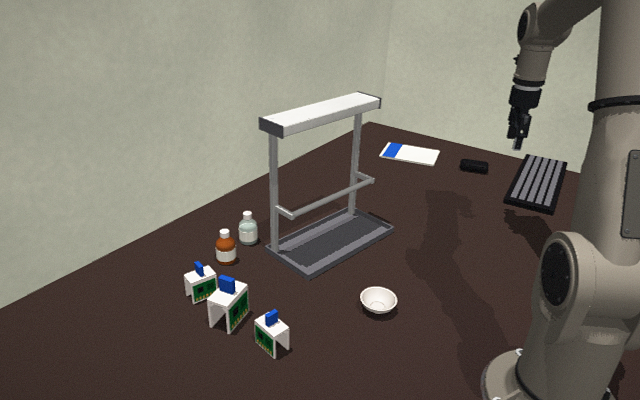

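The middle carrier (scene px 411,254), with its foot near (0.62, 0.204), is the largest: its tab reads about 20 mm higher than the others. The lamp overhangs the bar, so I need the orientations of both. I also need to know what the interface offers for tilting, because rows only shift and spin.

send_rows(deltas="0 0 -0.03 0; 0 0 -0.06 0")

```text
t: 1.5
eef_pos: [0.2913, -0.6081, 0.2701]
tool_rot: [-0.001, 0.975, 0.222, -0.0]
contact_force: [0.2, -0.5, 0.6]
gripper_width: 1.005
grasp_force: 0.0
```

send_rows(deltas="0 0 -0.05 0; 0 0 -0.1 0; 0 0 -0.15 0; 0 0 -0.2 0; 0 0 -0.25 0")

```text
t: 2.0
eef_pos: [0.2913, -0.6083, 0.5229]
tool_rot: [0.0, 0.975, 0.221, 0.0]
contact_force: [0.9, -1.3, 0.0]
gripper_width: 0.996
grasp_force: 0.0
```

send_rows(deltas="0 0 -0.05 0; 0 0 -0.1 0; 0 0 -0.15 0; 0 0 -0.2 0; 0 0 -0.25 0")

```text
t: 2.5
eef_pos: [0.2742, -0.5429, 0.7052]
tool_rot: [0.078, 0.98, 0.178, 0.042]
contact_force: [-3.4, -3.8, -0.6]
gripper_width: 1.003
grasp_force: 0.0
```

Run:
```python
from station import bot
import numpy as np
o=bot.get_obs()
print(o['t'],np.round(o['q'],3),np.round(o['eef_pos'],3),np.round(o['tool_rot'],3))
```

```text
2.5 [ 0.698  0.26   0.512  0.822 -0.189  1.914 -0.106] [ 0.274 -0.543  0.705] [0.078 0.98  0.178 0.042]
```

The reach limit tilts the tool by about 10°. Next I check whether that tilt stays in the commanded pose once I move back into reach.

send_rows(deltas="0 0 0.05 0; 0 0 0.1 0; 0 0 0.15 0; 0 0 0.2 0; 0 0 0.2 0")

```text
t: 3.0
eef_pos: [0.308, -0.5575, 0.4997]
tool_rot: [0.067, 0.978, 0.192, 0.048]
contact_force: [0.7, 1.1, -1.6]
gripper_width: 0.997
grasp_force: 0.0
```

Run:
```python
from station import bot
import numpy as np
o=bot.get_obs()
print(o['t'],np.round(o['q'],3),np.round(o['eef_pos'],3),np.round(o['tool_rot'],3))
```

```text
3.0 [ 0.658  0.2    0.421  1.341 -0.131  1.462 -0.114] [ 0.308 -0.557  0.5  ] [0.067 0.978 0.192 0.048]
```

Tilt persists, so pushing up against the reach limit lets me build it. I want about 40° leaning toward the robot, in the bar's x–z plane (azimuth −10°). I'll write a small helper that converts world targets to tool deltas.

```bash
cat > h.py <<'E'
from station import bot
import numpy as np
from scipy.spatial.transform import Rotation as R
def st():
    o=bot.get_obs(); w,x,y,z=o['tool_rot']; M=R.from_quat([x,y,z,w]).as_matrix(); return o,M
def show():
    o,M=st(); z=M[:,2]
    print('t',round(o['t'],2),'q',np.round(o['q'],2),'p',np.round(o['eef_pos'],4),'F',np.round(o['contact_force'],1))
    print('tilt %.1f az %.1f'%(np.degrees(np.arccos(-z[2])),np.degrees(np.arctan2(z[1],z[0]))),'xaxis',np.round(M[:,0],3),'yaxis',np.round(M[:,1],3))
    # spin making y horizontal
    s=np.degrees(np.arctan2(M[2,1],M[2,0])); 
    for k in(s-90,s+90):
        k=(k+180)%360-180; Y=(M@R.from_euler('z',k,degrees=True).as_matrix())[:,1]; print(' spin %.1f -> y'%k,np.round(Y,3))
    return o,M
def to(p):
    o,M=st(); d=M.T@(np.array(p)-o['eef_pos']); print('delta to',p,np.round(d,4),'len',round(np.linalg.norm(d),3))
E
python3 -c "
from h import *
show();to([.60,-.106,.50])"
```

```text
t 3.0 q [ 0.66  0.2   0.42  1.34 -0.13  1.46 -0.11] p [ 0.308  -0.5575  0.4997] F [ 0.7  1.1 -1.6]
tilt 9.4 az -43.4 xaxis [0.921 0.383 0.067] yaxis [ 0.37  -0.917  0.149]
 spin -24.3 -> y [ 0.716 -0.678  0.164]
 spin 155.7 -> y [-0.716  0.678 -0.164]
delta to [0.6, -0.106, 0.5] [ 0.4419 -0.3059 -0.0163] len 0.538
```

```bash
sed -i 's/for k in(s-90,s+90)/for k in(s,s+180)/' h.py
```

send_rows(deltas="0.04 -0.028 -0.001 5; 0.08 -0.056 -0.003 10; 0.12 -0.084 -0.004 15; 0.16 -0.11 -0.006 20; 0.2 -0.138 -0.008 25")

```text
t: 3.5
eef_pos: [0.4424, -0.3567, 0.5132]
tool_rot: [0.063, 0.995, -0.027, 0.068]
contact_force: [0.8, -0.1, 0.3]
gripper_width: 1.003
grasp_force: 0.0
```

```bash
python3 -c "
from h import *
show();to([.60,-.106,.50])"
```

```text
t 3.5 q [ 0.3   0.04  0.25  1.48  0.03  1.44 -1.07] p [ 0.4424 -0.3567  0.5132] F [ 0.8 -0.1  0.3]
tilt 10.7 az -44.4 xaxis [ 0.989 -0.045  0.139] yaxis [-0.062 -0.991  0.122]
 spin 41.3 -> y [-0.699 -0.715  0.   ]
 spin -138.7 -> y [ 0.699  0.715 -0.   ]
delta to [0.6, -0.106, 0.5] [ 0.1429 -0.2596  0.0013] len 0.296
```

send_rows(deltas="0.022 -0.04 0 1; 0.044 -0.08 0 2; 0.066 -0.12 0 4; 0.088 -0.16 0 6; 0.11 -0.2 0 8")

```text
t: 4.0
eef_pos: [0.563, -0.1625, 0.5037]
tool_rot: [0.057, 0.991, -0.095, 0.073]
contact_force: [0.0, -0.3, -0.0]
gripper_width: 1.003
grasp_force: 0.0
```

send_rows(deltas="0.022 -0.04 0 0; 0.032 -0.06 -0.04 0; 0.032 -0.06 -0.09 0; 0.032 -0.06 -0.13 0; 0.032 -0.06 -0.18 0")

```text
t: 4.5
eef_pos: [0.5801, -0.088, 0.6799]
tool_rot: [0.057, 0.991, -0.094, 0.072]
contact_force: [1.5, -0.8, 0.2]
gripper_width: 1.002
grasp_force: 0.0
```

```bash
python3 -c "
from h import *
show()"
```

```text
t 4.5 q [-0.06  0.2   0.03  0.93  0.13  1.88 -1.74] p [ 0.5801 -0.088   0.6799] F [ 1.5 -0.8  0.2]
tilt 10.5 az -44.0 xaxis [ 0.972 -0.179  0.153] yaxis [-0.195 -0.976  0.1  ]
 spin 33.1 -> y [-0.694 -0.72   0.   ]
 spin -146.9 -> y [ 0.694  0.72  -0.   ]
```

send_rows(deltas="0.007 0.005 -0.049 0; 0.015 0.01 -0.098 0; 0.022 0.015 -0.147 0; 0.03 0.02 -0.196 0; 0.037 0.025 -0.245 0")

```text
t: 5.0
eef_pos: [0.5596, -0.0949, 0.7548]
tool_rot: [0.076, 0.984, -0.104, 0.123]
contact_force: [1.9, -2.6, -1.0]
gripper_width: 1.002
grasp_force: 0.0
```

```bash
python3 -c "
from h import *
show()"
```

```text
t 5.0 q [-0.54  0.17  0.67  0.84  0.05  1.92 -1.65] p [ 0.5596 -0.0949  0.7548] F [ 1.9 -2.6 -1. ]
tilt 16.7 az -37.9 xaxis [ 0.948 -0.187  0.258] yaxis [-0.224 -0.967  0.125]
 spin 25.8 -> y [-0.614 -0.789 -0.   ]
 spin -154.2 -> y [0.614 0.789 0.   ]
```

send_rows(deltas="0.013 0.006 -0.048 0; 0.026 0.012 -0.096 0; 0.039 0.018 -0.144 0; 0.052 0.024 -0.192 0; 0.065 0.03 -0.24 0")

```text
t: 5.5
eef_pos: [0.5, -0.0929, 0.891]
tool_rot: [0.0, 0.958, -0.116, 0.261]
contact_force: [0.2, 0.6, 0.2]
gripper_width: 1.0
grasp_force: 0.0
```

```bash
python3 -c "
from h import *
show()"
```

```text
t 5.5 q [-0.63  0.02  0.71  0.68  0.01  1.92 -1.72] p [ 0.5    -0.0929  0.891 ] F [0.2 0.6 0.2]
tilt 30.3 az -6.9 xaxis [ 0.837 -0.222  0.501] yaxis [-0.222 -0.973 -0.06 ]
 spin -6.8 -> y [-0.121 -0.993  0.   ]
 spin 173.2 -> y [ 0.121  0.993 -0.   ]
```

send_rows(deltas="0.025 -0.003 -0.043 0; 0.05 -0.006 -0.086 0; 0.075 -0.009 -0.13 0")

```text
t: 5.8
eef_pos: [0.5091, -0.0944, 0.9087]
tool_rot: [0.008, 0.953, -0.121, 0.278]
contact_force: [-0.3, 0.2, 1.5]
gripper_width: 1.001
grasp_force: 0.0
```

```bash
python3 -c "
from h import *
show()"
```

```text
t 5.8 q [-0.92  0.07  1.15  0.63 -0.1   1.92 -1.67] p [ 0.5091 -0.0944  0.9087] F [-0.3  0.2  1.5]
tilt 32.3 az -8.9 xaxis [ 0.816 -0.225  0.532] yaxis [-0.234 -0.971 -0.051]
 spin -5.5 -> y [-0.155 -0.988 -0.   ]
 spin 174.5 -> y [ 0.155  0.988 -0.   ]
```

send_rows(deltas="0.027 -0.003 -0.042 0; 0.054 -0.006 -0.085 0; 0.081 -0.009 -0.127 0; 0.108 -0.012 -0.17 0")

```text
t: 6.2
eef_pos: [0.5108, -0.0897, 0.9336]
tool_rot: [0.008, 0.946, -0.116, 0.304]
contact_force: [0.5, -0.7, -0.0]
gripper_width: 1.0
grasp_force: 0.0
```

```bash
python3 -c "
from h import *
show()"
```

```text
t 6.2 q [-0.81  0.08  1.06  0.56 -0.12  1.92 -1.67] p [ 0.5108 -0.0897  0.9336] F [ 0.5 -0.7 -0. ]
tilt 35.4 az -8.6 xaxis [ 0.788 -0.215  0.576] yaxis [-0.225 -0.973 -0.055]
 spin -5.5 -> y [-0.149 -0.989 -0.   ]
 spin 174.5 -> y [0.149 0.989 0.   ]
```

Almost there. One more push, with a slight sideways component for the azimuth.

send_rows(deltas="0.03 0.003 -0.042 0; 0.06 0.006 -0.085 0; 0.09 0.009 -0.127 0; 0.12 0.012 -0.17 0; 0.15 0.015 -0.21 0")

```text
t: 6.7
eef_pos: [0.503, -0.1055, 0.9608]
tool_rot: [0.01, 0.936, -0.115, 0.332]
contact_force: [-0.2, -0.3, 0.1]
gripper_width: 1.003
grasp_force: 0.0
```

```bash
python3 -c "
from h import *
show();to([.55,.10,.40])"
```

```text
t 6.7 q [-0.64  0.08  0.93  0.5  -0.15  1.92 -1.65] p [ 0.503  -0.1055  0.9608] F [-0.2 -0.3  0.1]
tilt 38.8 az -8.7 xaxis [ 0.753 -0.21   0.623] yaxis [-0.223 -0.973 -0.059]
 spin -5.4 -> y [-0.151 -0.989  0.   ]
 spin 174.6 -> y [0.151 0.989 0.   ]
delta to [0.55, 0.1, 0.4] [-0.3573 -0.1776  0.447 ] len 0.599
```

send_rows(deltas="-0.029 -0.014 0.036 -1; -0.058 -0.028 0.072 -2; -0.087 -0.043 0.109 -3; -0.116 -0.057 0.145 -4; -0.145 -0.072 0.181 -5.4")

```text
t: 7.2
eef_pos: [0.516, -0.0399, 0.7828]
tool_rot: [0.025, 0.941, -0.068, 0.332]
contact_force: [1.3, -0.2, 0.2]
gripper_width: 0.996
grasp_force: 0.0
```

```bash
python3 -c "
from h import *
show();to([.6,.19,.30])"
```

```text
t 7.2 q [-0.94 -0.31  0.43  1.28  0.51  1.55 -2.06] p [ 0.516  -0.0399  0.7828] F [ 1.3 -0.2  0.2]
tilt 38.9 az -8.4 xaxis [ 0.77  -0.112  0.628] yaxis [-0.145 -0.989  0.001]
 spin 0.1 -> y [-0.146 -0.989 -0.   ]
 spin -179.9 -> y [ 0.146  0.989 -0.   ]
delta to [0.6, 0.19, 0.3] [-0.2642 -0.2401  0.407 ] len 0.541
```

send_rows(deltas="-0.024 -0.022 0.037 0; -0.048 -0.044 0.074 0; -0.072 -0.066 0.111 0; -0.096 -0.088 0.148 0; -0.12 -0.11 0.185 0")

```text
t: 7.7
eef_pos: [0.5553, 0.0635, 0.5629]
tool_rot: [0.026, 0.941, -0.071, 0.331]
contact_force: [0.3, 1.0, 0.4]
gripper_width: 0.999
grasp_force: 0.0
```

send_rows(deltas="-0.024 -0.022 0.037 0; -0.048 -0.044 0.074 0; -0.072 -0.066 0.111 0; -0.096 -0.088 0.148 0; -0.12 -0.11 0.185 0")

```text
t: 8.2
eef_pos: [0.594, 0.1687, 0.3438]
tool_rot: [0.026, 0.941, -0.071, 0.331]
contact_force: [0.5, -0.4, 0.1]
gripper_width: 1.001
grasp_force: 0.0
```

Run:
```python
from h import *
import cv2
o,M=show()
to([.627,.2045,.20]); to([.627,.2045,.0945])
p=bot.read_camera('side'); cv2.imwrite('pics/s2.png',cv2.resize(p['img'],(800,500))[:,:,::-1])
```

```text
t 8.2 q [-0.85 -0.01  0.22  2.05  0.73  0.73 -2.82] p [0.594  0.1687 0.3438] F [ 0.5 -0.4  0.1]
tilt 38.8 az -8.7 xaxis [ 0.771 -0.116  0.626] yaxis [-0.15  -0.989  0.001]
 spin 0.1 -> y [-0.152 -0.988  0.   ]
 spin -179.9 -> y [0.152 0.988 0.   ]
delta to [0.627, 0.2045, 0.2] [-0.0688 -0.0405  0.1291] len 0.152
delta to [0.627, 0.2045, 0.0945] [-0.1349 -0.0406  0.2114] len 0.254
```

View pics/s2.png

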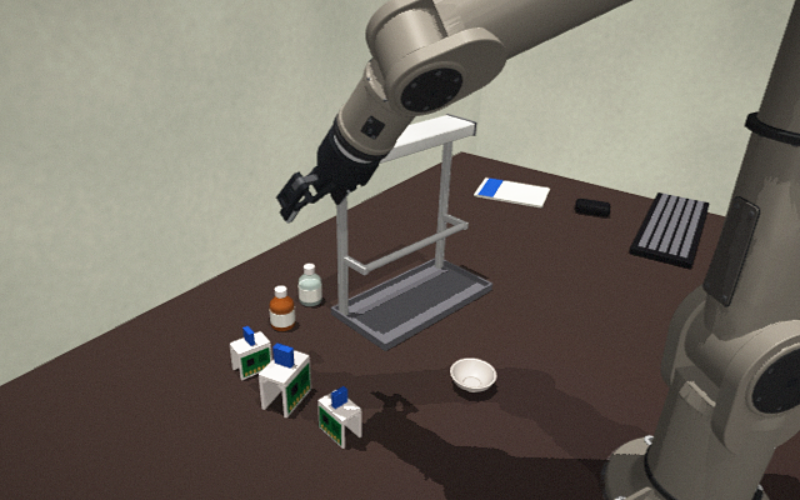

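q7 is near its lower limit (−2.82). I'll turn the gripper a half turn for the same grasp before descending.

send_rows(deltas="0 0 0 8.5; 0 0 0 17; 0 0 0 25.5; 0 0 0 34; 0 0 0 42.5")

```text
t: 8.75
eef_pos: [0.5939, 0.1479, 0.3598]
tool_rot: [-0.041, 0.923, -0.219, 0.313]
contact_force: [-0.3, -0.9, -0.4]
gripper_width: 1.001
grasp_force: 0.0
```

```bash
python3 -c "
from h import *
show()"
```

```text
t 8.75 q [-0.14 -0.   -0.41  1.99  0.59  0.71 -2.96] p [0.5939 0.1479 0.3598] F [-0.3 -0.9 -0.4]
tilt 36.8 az -5.9 xaxis [ 0.708 -0.429  0.56 ] yaxis [-0.379 -0.901 -0.212]
 spin -20.7 -> y [-0.103 -0.995 -0.   ]
 spin 159.3 -> y [0.103 0.995 0.   ]
```

send_rows(deltas="0 0 0 -8.5; 0 0 0 -17; 0 0 0 -25.5; 0 0 0 -34; 0 0 0 -42.5")

```text
t: 9.25
eef_pos: [0.5937, 0.1479, 0.3595]
tool_rot: [0.077, 0.939, 0.134, 0.306]
contact_force: [0.2, -0.5, -0.2]
gripper_width: 0.998
grasp_force: 0.0
```

send_rows(deltas="0 0 0 -8.5; 0 0 0 -17; 0 0 0 -25.5; 0 0 0 -34; 0 0 0 -42.5")

```text
t: 9.75
eef_pos: [0.5936, 0.1481, 0.3595]
tool_rot: [0.183, 0.827, 0.466, 0.257]
contact_force: [-0.2, 0.3, 0.4]
gripper_width: 1.004
grasp_force: 0.0
```

send_rows(deltas="0 0 0 -8.5; 0 0 0 -17; 0 0 0 -25.5; 0 0 0 -34; 0 0 0 -42.5")

```text
t: 10.25
eef_pos: [0.5936, 0.1481, 0.3595]
tool_rot: [0.263, 0.602, 0.734, 0.174]
contact_force: [-0.6, -0.4, -0.6]
gripper_width: 1.003
grasp_force: 0.0
```

send_rows(deltas="0 0 0 -8.5; 0 0 0 -17; 0 0 0 -25.5; 0 0 0 -34; 0 0 0 -42.5")

```text
t: 10.75
eef_pos: [0.5936, 0.1481, 0.3595]
tool_rot: [0.309, 0.295, 0.902, 0.066]
contact_force: [-0.6, -0.5, 0.6]
gripper_width: 0.999
grasp_force: 0.0
```

```bash
python3 -c "
from h import *
show();to([.6,.2,.25])"
```

```text
t 10.75 q [-0.16 -0.01 -0.39  1.99  0.59  0.71  0.02] p [0.5936 0.1481 0.3595] F [-0.6 -0.5  0.6]
tilt 36.8 az -6.0 xaxis [-0.636  0.573 -0.517] yaxis [0.491 0.817 0.302]
 spin 149.7 -> y [-0.104 -0.995 -0.   ]
 spin -30.3 -> y [0.104 0.995 0.   ]
delta to [0.6, 0.2, 0.25] [0.0823 0.0125 0.0882] len 0.121
```

```bash
python3 -c "
from h import *
to([.627,.2045,.19])"
```

```text
delta to [0.627, 0.2045, 0.19] [0.0988 0.0113 0.1521] len 0.182
```

send_rows(deltas="0.017 0.003 0.018 -8; 0.034 0.005 0.036 -16; 0.05 0.008 0.053 -24; 0.066 0.01 0.071 -30; 0.082 0.013 0.088 -30")

```text
t: 11.25
eef_pos: [0.6009, 0.2009, 0.2501]
tool_rot: [0.315, 0.053, 0.947, -0.015]
contact_force: [0.6, 1.0, 0.5]
gripper_width: 0.999
grasp_force: 0.0
```

```bash
python3 -c "
from h import *
show();to([.627,.2045,.18])"
```

```text
t 11.25 q [-0.26  0.17 -0.43  2.08  0.95  0.64  0.08] p [0.6009 0.2009 0.2501] F [0.6 1.  0.5]
tilt 36.8 az -6.0 xaxis [-0.795  0.091 -0.599] yaxis [0.11  0.994 0.004]
 spin 179.6 -> y [-0.104 -0.995 -0.   ]
 spin -0.4 -> y [0.104 0.995 0.   ]
delta to [0.627, 0.2045, 0.18] [0.0216 0.0062 0.0714] len 0.075
```

send_rows(deltas="0.011 0.003 0.036 0; 0.022 0.006 0.071 0; 0.022 0.006 0.071 0")

```text
t: 11.55
eef_pos: [0.6251, 0.2029, 0.1758]
tool_rot: [0.312, 0.054, 0.948, -0.017]
contact_force: [-0.8, -0.5, -0.5]
gripper_width: 1.0
grasp_force: 0.0
```

Run:
```python
from h import *
import cv2
show();to([.627,.205,.095])
p=bot.read_camera('side'); a=p['img'][170:370,140:400]
q=bot.read_camera('wrist'); b=q['img']
cv2.imwrite('pics/s3.png',np.hstack([cv2.resize(a,(416,320)),cv2.resize(b,(384,320))])[:,:,::-1])
for c in(p,q): print([(np.round(d['xyz'],3).tolist(),round(d['confidence'],2)) for d in bot.landmark_of(c,'carrier_grip')][:3])
```

```text
t 11.55 q [-0.3   0.32 -0.37  2.09  1.19  0.57 -0.16] p [0.6251 0.2029 0.1758] F [-0.8 -0.5 -0.5]
tilt 36.4 az -6.3 xaxis [-0.799  0.092 -0.594] yaxis [0.113 0.994 0.002]
 spin 179.8 -> y [-0.11  -0.994 -0.   ]
 spin -0.2 -> y [ 0.11   0.994 -0.   ]
delta to [0.627, 0.205, 0.095] [0.0467 0.0021 0.066 ] len 0.081
[([0.619, 0.202, 0.1], 0.75), ([0.496, 0.206, 0.076], 0.69)]
[([0.614, 0.202, 0.102], 0.56)]
```

View pics/s3.png

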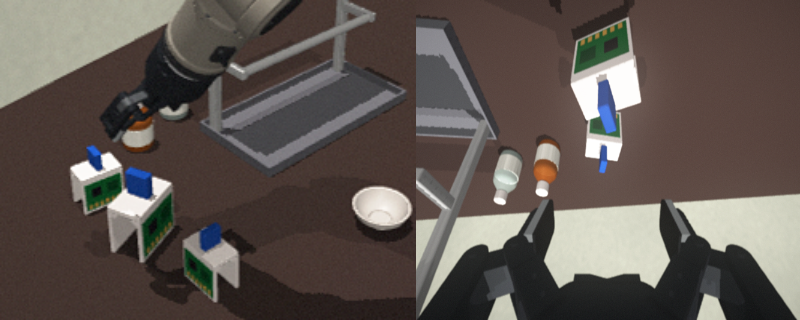

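send_rows(deltas="0.012 0 0.018 0; 0.024 0.001 0.034 0; 0.036 0.002 0.05 0; 0.047 0.002 0.066 0; 0.047 0.002 0.066 0")

```text
t: 12.25
eef_pos: [0.6289, 0.2069, 0.1004]
tool_rot: [0.316, 0.055, 0.947, -0.014]
contact_force: [0.8, -0.3, 1.3]
gripper_width: 1.001
grasp_force: 0.0
```

send_rows(deltas="0 0 0 0; 0 0 0 0; 0 0 0 0; 0 0 0 0; 0 0 0 0", claw=0.2, force=25)

```text
t: 12.75
eef_pos: [0.6308, 0.2056, 0.1025]
tool_rot: [0.318, 0.056, 0.946, -0.015]
contact_force: [-1.5, -4.1, 9.2]
gripper_width: 0.194
grasp_force: 4.5
```

send_rows(deltas="0 0 0 0; 0 0 0 0; 0 0 0 0; 0 0 0 0; 0 0 0 0", claw=0, force=40)

```text
t: 13.25
eef_pos: [0.6313, 0.2057, 0.1028]
tool_rot: [0.318, 0.056, 0.946, -0.015]
contact_force: [-0.4, -2.3, 7.9]
gripper_width: -0.001
grasp_force: 4.2
```

Run:
```python
from h import *
import cv2
show()
p=bot.read_camera('side'); a=p['img'][170:370,140:400]
q=bot.read_camera('wrist'); b=q['img']
cv2.imwrite('pics/s4.png',np.hstack([cv2.resize(a,(416,320)),cv2.resize(b,(384,320))])[:,:,::-1])
```

```text
t 13.25 q [-0.36  0.45 -0.32  2.14  1.5   0.55 -0.5 ] p [0.6313 0.2057 0.1028] F [-0.4 -2.3  7.9]
tilt 37.1 az -6.1 xaxis [-0.791  0.096 -0.604] yaxis [0.115 0.993 0.007]
 spin 179.3 -> y [-0.106 -0.994  0.   ]
 spin -0.7 -> y [ 0.106  0.994 -0.   ]
```

View pics/s4.png

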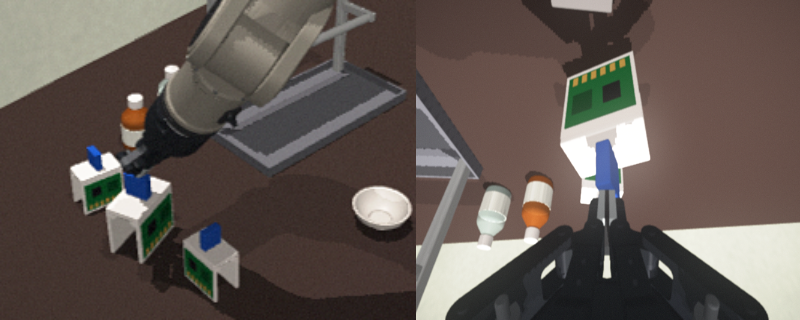

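The fingers shut on nothing. The wrist view shows the closed tips at px (605,200), past the tab at px (605,165). I'll measure where the tab is now relative to the tips.

```bash
cat >> h.py <<'E'
import cv2
def pts(p,m):
    v,u=np.nonzero(m&(p['depth']>0)); d=p['depth'][v,u]
    c=np.c_[(u-p['cx'])/p['fx']*d,-(v-p['cy'])/p['fy']*d,-d,np.ones(len(d))]
    return (c@np.linalg.inv(p['camera_from_world']).T)[:,:3]
def tab(p):
    h=cv2.cvtColor(p['img'],cv2.COLOR_RGB2HSV); m=(h[...,0]>105)&(h[...,0]<125)&(h[...,1]>150)&(h[...,2]>60)
    return pts(p,m)
def rect(T): return cv2.minAreaRect((T[:,:2]*1000).astype(np.float32))
E
python3 - <<'E'
from h import *
for c in('scene','side','wrist'):
    p=bot.read_camera(c); T=tab(p); T=T[(abs(T[:,0]-.62)<.06)&(abs(T[:,1]-.205)<.05)]
    if len(T)>5:
        print(c,len(T),np.round(np.percentile(T,[2,50,98],axis=0),3).tolist(),rect(T))
    d=p['depth']; 
    for L in('carrier','carrier_grip','carrier_saddle'):
        print(L,[(np.round(e['xyz'],3).tolist(),round(e['confidence'],2)) for e in bot.landmark_of(p,L)][:3])
o,M=st(); print('tips',o['eef_pos']+.008*M[:,2])
E
```

```text
scene 156 [[0.61, 0.199, 0.087], [0.629, 0.205, 0.107], [0.638, 0.215, 0.117]] ((623.0672607421875, 201.5785369873047), (95.23206329345703, 22.61282730102539), 30.617109298706055)
carrier [([0.732, 0.186, 0.003], 0.88), ([0.496, 0.208, -0.003], 0.83), ([0.62, 0.208, -0.002], 0.67)]
carrier_grip [([0.624, 0.203, 0.101], 0.93), ([0.498, 0.204, 0.079], 0.86), ([0.732, 0.187, 0.078], 0.58)]
carrier_saddle [([0.496, 0.208, 0.055], 0.91), ([0.62, 0.21, 0.071], 0.81), ([0.729, 0.18, 0.052], 0.58)]
side 203 [[0.601, 0.201, 0.082], [0.612, 0.214, 0.099], [0.631, 0.219, 0.114]] ((614.4544067382812, 215.3269500732422), (33.35980987548828, 16.922714233398438), 30.631025314331055)
carrier [([0.498, 0.208, 0.0], 0.9), ([0.729, 0.187, 0.002], 0.84), ([0.617, 0.203, 0.003], 0.78)]
carrier_grip [([0.729, 0.186, 0.078], 0.97), ([0.618, 0.209, 0.096], 0.92), ([0.496, 0.211, 0.078], 0.9)]
carrier_saddle [([0.731, 0.186, 0.058], 0.96), ([0.495, 0.206, 0.056], 0.92), ([0.374, -0.022, 0.004], 0.52)]
wrist 19 [[0.619, 0.214, 0.111], [0.622, 0.215, 0.113], [0.626, 0.216, 0.114]] ((622.4931640625, 215.19561767578125), (8.375048637390137, 1.0555636882781982), 14.296012878417969)
carrier [([0.621, 0.208, 0.004], 0.98)]
carrier_grip [([0.613, 0.21, 0.105], 0.59), ([0.62, 0.21, 0.066], 0.45)]
carrier_saddle [([0.723, 0.182, 0.054], 0.85), ([0.619, 0.21, 0.066], 0.55)]
tips [0.63614472 0.20516455 0.09643545]
```

Run:
```python
from h import *
o,M=st(); ims=[]
for c in('scene','side'):
    p=bot.read_camera(c); d=p['depth']
    V=p['img'].max(2)
    P=pts(p,(V<70))
    L=(P-o['eef_pos'])@M
    k=(abs(L[:,0])<.045)&(abs(L[:,1])<.06)&(L[:,2]>-.09)&(L[:,2]<.02)&(P[:,2]>.085)
    L=L[k];print(c,len(L))
    for a in np.arange(-.09,.02,.01):
        s=L[(L[:,2]>=a)&(L[:,2]<a+.01)]
        if len(s): print(' z %.3f'%a,len(s),np.round(np.percentile(s[:,:2],[5,95],axis=0)*1000).tolist())
    w=np.array([.62,.206,.11,1]); q=p['camera_from_world']@w; u=int(p['cx']+p['fx']*q[0]/-q[2]); v=int(p['cy']-p['fy']*q[1]/-q[2])
    ims.append(cv2.resize(p['img'][v-40:v+40,u-50:u+50],(400,320),interpolation=cv2.INTER_CUBIC))
cv2.imwrite('pics/s5.png',np.hstack(ims)[:,:,::-1])
```

```text
scene 561
 z -0.090 179 [[-17.0, -39.0], [9.0, 40.0]]
 z -0.080 180 [[-14.0, -30.0], [8.0, 32.0]]
 z -0.070 107 [[-14.0, -19.0], [-2.0, 21.0]]
 z -0.060 30 [[-10.0, -14.0], [-3.0, 12.0]]
 z -0.050 31 [[-9.0, -14.0], [6.0, 12.0]]
 z -0.040 33 [[-10.0, -14.0], [3.0, 12.0]]
 z -0.030 1 [[-7.0, 10.0], [-7.0, 10.0]]
side 85
 z -0.090 27 [[9.0, -4.0], [17.0, 41.0]]
 z -0.080 38 [[-1.0, 13.0], [13.0, 33.0]]
 z -0.070 11 [[7.0, 8.0], [14.0, 22.0]]
 z -0.050 1 [[8.0, 7.0], [8.0, 7.0]]
 z -0.040 6 [[8.0, -4.0], [12.0, 13.0]]
 z -0.030 2 [[8.0, -5.0], [11.0, 8.0]]
```

View pics/s5.png

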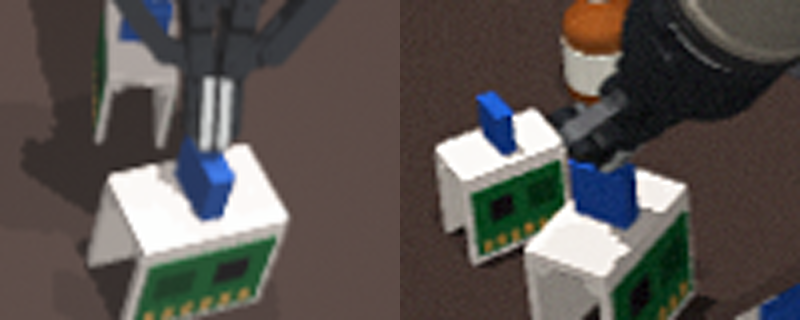

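Run:
```python
from h import *
o,M=st()
for c in('scene','side'):
    p=bot.read_camera(c)
    P=pts(p,p['depth']>0); I=p['img'][p['depth']>0].astype(int)
    L=(P-o['eef_pos'])@M
    k=(abs(L[:,0])<.03)&(abs(L[:,1])<.012)&(L[:,2]>-.045)&(L[:,2]<.02)&(P[:,2]>.085)
    L=L[k];I=I[k];P=P[k];blue=I[:,2]>I[:,0]+40
    print(c)
    for a in np.arange(-.045,.02,.005):
        s=(L[:,2]>=a)&(L[:,2]<a+.005)
        for n,m in(('other',s&~blue),('blue',s&blue)):
            if m.sum(): print(' z %.3f'%a,n,m.sum(),np.round(np.median(L[m],0)*1000).tolist(),np.round(np.median(P[m],0)*1000).tolist(),np.median(I[m],0))
```

```text
scene
 z -0.045 other 33 [-9.0, 1.0, -42.0] [614.0, 208.0, 142.0] [125. 125. 126.]
 z -0.040 other 31 [-10.0, -1.0, -38.0] [617.0, 206.0, 138.0] [117. 118. 118.]
 z -0.035 other 28 [-9.0, -2.0, -32.0] [619.0, 205.0, 134.0] [124. 126. 126.]
 z -0.030 other 28 [-11.0, -1.0, -28.0] [623.0, 206.0, 131.0] [149. 150. 150.]
 z -0.025 other 12 [-9.0, -3.0, -23.0] [625.0, 204.0, 127.0] [101.5 106.  116.5]
 z -0.025 blue 8 [-7.0, -2.0, -21.0] [625.0, 204.0, 123.0] [ 54.   72.5 111. ]
 z -0.020 other 1 [17.0, -10.0, -17.0] [606.0, 198.0, 106.0] [46. 54. 83.]
 z -0.020 blue 17 [4.0, -5.0, -16.0] [617.0, 201.0, 114.0] [ 42.  66. 111.]
 z -0.015 blue 32 [-1.0, 0.0, -13.0] [624.0, 206.0, 114.0] [ 53.5  95.  182. ]
 z -0.010 other 2 [25.0, -11.0, -8.0] [606.0, 198.0, 93.0] [60.  65.5 87. ]
 z -0.010 blue 37 [-5.0, -1.0, -8.0] [630.0, 205.0, 112.0] [ 47.  78. 145.]
 z -0.005 other 2 [25.0, -10.0, -3.0] [608.0, 198.0, 90.0] [ 74.5  83.  110.5]
 z -0.005 blue 28 [0.0, -3.0, -3.0] [629.0, 203.0, 105.0] [40.  58.  99.5]
 z -0.000 other 2 [9.0, 1.0, 3.0] [626.0, 207.0, 95.0] [118.5 124.5 149.5]
 z -0.000 
[... 782 characters left out ...]
12.0, 115.0] [72.5 79.  91. ]
 z -0.025 blue 25 [16.0, -1.0, -22.0] [605.0, 208.0, 111.0] [ 18.  44. 102.]
 z -0.020 other 1 [11.0, -6.0, -19.0] [611.0, 202.0, 111.0] [50. 62. 83.]
 z -0.020 blue 25 [18.0, 5.0, -17.0] [608.0, 213.0, 106.0] [ 17.  47. 110.]
 z -0.015 blue 35 [19.0, 6.0, -12.0] [609.0, 213.0, 101.0] [ 18.  48. 110.]
 z -0.010 blue 25 [19.0, 6.0, -6.0] [614.0, 214.0, 96.0] [ 16.  48. 111.]
 z -0.005 blue 19 [14.0, 8.0, -3.0] [619.0, 215.0, 97.0] [ 18.  48. 110.]
 z -0.000 blue 21 [16.0, 9.0, 2.0] [620.0, 216.0, 91.0] [ 18.  49. 110.]
 z 0.005 blue 11 [15.0, 11.0, 7.0] [627.0, 217.0, 87.0] [ 15.  45. 106.]
 z 0.010 other 1 [10.0, 12.0, 13.0] [632.0, 218.0, 86.0] [154. 147. 160.]
```

The depth data shows the real fingertips about 22 mm behind the reported TCP, not 8 mm ahead, so the jaws closed on top of the tab. I'll open and go about 30 mm deeper along the fingers.

send_rows(deltas="0 0 0 0; 0 0 0 0; 0 0 0 0; 0 0 0 0; 0 0 0 0", claw=0.7)

```text
t: 14.65
eef_pos: [0.6313, 0.2093, 0.1034]
tool_rot: [0.318, 0.054, 0.946, -0.013]
contact_force: [-0.5, 1.3, 9.5]
gripper_width: 0.7
grasp_force: 4.2
```

```bash
python3 -c "
from h import *
show();to([.644,.205,.071])"
```

```text
t 14.65 q [-0.36  0.45 -0.32  2.13  1.51  0.54 -0.5 ] p [0.6313 0.2093 0.1034] F [-0.5  1.3  9.5]
tilt 37.1 az -5.6 xaxis [-0.792  0.094 -0.604] yaxis [0.11  0.994 0.01 ]
 spin 179.0 -> y [-0.097 -0.995 -0.   ]
 spin -1.0 -> y [0.097 0.995 0.   ]
delta to [0.644, 0.205, 0.071] [ 0.0091 -0.0032  0.0336] len 0.035
```

Run:
```python
from h import *
ims=[]
for c in('scene','side','wrist'):
    p=bot.read_camera(c)
    if c!='wrist':
        w=np.array([.61,.206,.12,1]); q=p['camera_from_world']@w; u=int(p['cx']+p['fx']*q[0]/-q[2]); v=int(p['cy']-p['fy']*q[1]/-q[2])
        ims.append(cv2.resize(p['img'][v-50:v+50,u-45:u+45],(270,300),interpolation=cv2.INTER_CUBIC))
    else: ims.append(cv2.resize(p['img'][80:400,200:460],(244,300)))
    print(c,[(np.round(e['xyz'],3).tolist(),round(e['confidence'],2)) for e in bot.landmark_of(p,'carrier')][:3])
cv2.imwrite('pics/s6.png',np.hstack(ims)[:,:,::-1])
```

```text
scene [([0.73, 0.186, 0.001], 0.71), ([0.619, 0.208, 0.009], 0.68), ([0.495, 0.214, -0.002], 0.63)]
side [([0.73, 0.186, 0.002], 0.91), ([0.618, 0.202, 0.014], 0.75), ([0.497, 0.206, -0.002], 0.67)]
wrist [([0.622, 0.209, 0.012], 0.58)]
```

View pics/s6.png

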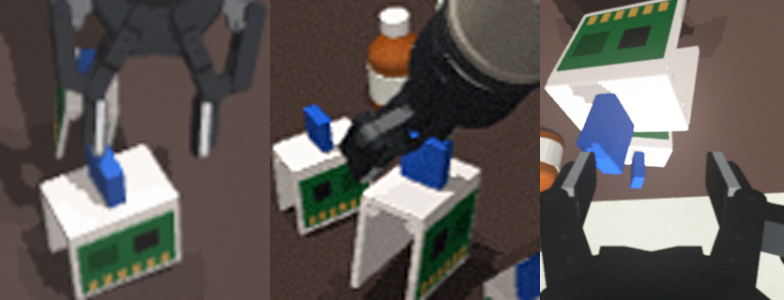

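Opening dragged the tab with one finger, and the carrier looks tipped slightly. I'll back off gently along the fingers so it settles on its feet.

send_rows(deltas="0 0 -0.006 0; 0 0 -0.013 0; 0 0 -0.022 0; 0 0 -0.032 0; 0 0 -0.032 0")

```text
t: 15.45
eef_pos: [0.6097, 0.2096, 0.1274]
tool_rot: [0.316, 0.054, 0.947, -0.014]
contact_force: [-0.2, 1.3, -0.1]
gripper_width: 0.7
grasp_force: 0.0
```

Run:
```python
from h import *
ims=[];show()
for c in('scene','side'):
    p=bot.read_camera(c); T=tab(p); T=T[(abs(T[:,0]-.62)<.06)&(abs(T[:,1]-.205)<.05)&(T[:,2]<.12)]
    top=T[T[:,2]>.108]
    print(c,len(T),np.round(np.percentile(T,[2,50,98],axis=0),3).tolist(),rect(T),rect(top) if len(top)>4 else '')
    for d in bot.masks_of(p,'carrier')[:4]:
        P=pts(p,d['mask']); k=(P[:,2]>.070)&(P[:,2]<.084)&(abs(P[:,0]-.62)<.06)&(abs(P[:,1]-.205)<.06); 
        if k.sum()>100: print('crown',rect(P[k]),P[k][:,2].mean(), 'z2',np.percentile(P[:,2],[2,98]))
    w=np.array([.61,.206,.12,1]); q=p['camera_from_world']@w; u=int(p['cx']+p['fx']*q[0]/-q[2]); v=int(p['cy']-p['fy']*q[1]/-q[2])
    ims.append(cv2.resize(p['img'][v-50:v+50,u-60:u+60],(396,330),interpolation=cv2.INTER_CUBIC))
cv2.imwrite('pics/s7.png',np.hstack(ims)[:,:,::-1])
```

```text
t 15.45 q [-0.37  0.38 -0.34  2.16  1.41  0.56 -0.43] p [0.6097 0.2096 0.1274] F [-0.2  1.3 -0.1]
tilt 36.9 az -5.7 xaxis [-0.794  0.094 -0.601] yaxis [0.112 0.994 0.009]
 spin 179.2 -> y [-0.1   -0.995  0.   ]
 spin -0.8 -> y [ 0.1    0.995 -0.   ]
scene 193 [[0.606, 0.196, 0.086], [0.626, 0.203, 0.111], [0.638, 0.213, 0.116]] ((636.7463989257812, 207.32456970214844), (67.90345764160156, 13.849769592285156), 10.211726188659668) ((620.828369140625, 204.45709228515625), (35.555015563964844, 13.849769592285156), 10.2117280960083)
crown ((621.09521484375, 204.72621154785156), (52.558326721191406, 80.10669708251953), 12.606287956237793) 0.0774179139074955 z2 [0.00079283 0.11410786]
side 193 [[0.603, 0.199, 0.081], [0.611, 0.211, 0.097], [0.632, 0.216, 0.114]] ((617.9488525390625, 209.87611389160156), (33.080196380615234, 16.96052360534668), 37.621734619140625) ((611.697509765625, 205.8074493408203), (15.864251136779785, 15.443390846252441), 13.68906021118164)
crown ((620.4329833984375, 207.4864501953125), (51.515567779541016, 83.68122100830078), 12.950422286987305) 0.07626565751464383 z2 [0.0003982  0.11111744]
```

View pics/s7.png

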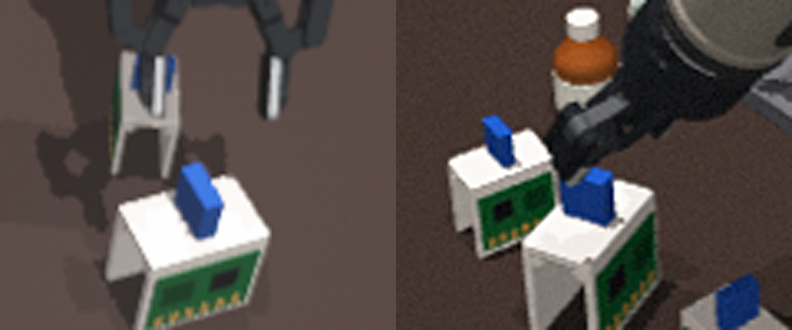

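The carrier is upright again at (0.6205, 0.2055), yaw 12.7°. Next I measure the tips of the opened fingers directly.

Run:
```python
from h import *
o,M=st()
for c in('scene','side'):
    p=bot.read_camera(c); g=p['depth']>0
    P=pts(p,g); I=p['img'][g].astype(int); L=(P-o['eef_pos'])@M
    blue=(I.max(1)-I.min(1))>25
    for s in(-1,1):
        k=(abs(L[:,0])<.014)&(s*L[:,1]>.015)&(s*L[:,1]<.055)&(L[:,2]>-.06)&(L[:,2]<.02)&(P[:,2]>.085)&~blue
        if k.sum()>5: print(c,s,k.sum(),'tip z(mm)',np.round(np.percentile(L[k][:,2],[50,90,97,100])*1000),'x',np.round(np.percentile(L[k][:,0],[5,95])*1000),'y',np.round(np.percentile(L[k][:,1],[5,95])*1000))
to([.644,.2045,.072])
```

```text
scene -1 120 tip z(mm) [-44. -31. -27. -26.] x [-13.  -3.] y [-44. -31.]
scene 1 144 tip z(mm) [-44. -30. -26. -25.] x [-13.   8.] y [29. 41.]
side -1 27 tip z(mm) [-37. -28. -26. -25.] x [ 6. 11.] y [-35. -28.]
side 1 29 tip z(mm) [-39. -32. -29. -24.] x [-4. 11.] y [34. 44.]
delta to [0.644, 0.2045, 0.072] [ 0.0051 -0.0009  0.0635] len 0.064
```

send_rows(deltas="0.001 0 0.016 0; 0.003 0 0.032 0; 0.005 -0.001 0.048 -0.5; 0.005 -0.001 0.0635 -0.5; 0.005 -0.001 0.0635 -0.8")

```text
t: 16.25
eef_pos: [0.6442, 0.2034, 0.0704]
tool_rot: [0.315, 0.048, 0.948, -0.017]
contact_force: [-0.3, -0.3, 0.4]
gripper_width: 0.697
grasp_force: 0.0
```

```bash
python3 -c "
from h import *
show();to([.644,.2045,.072])"
```

```text
t 16.25 q [-0.36  0.52 -0.3   2.12  1.61  0.54 -0.58] p [0.6442 0.2034 0.0704] F [-0.3 -0.3  0.4]
tilt 36.7 az -6.1 xaxis [-0.797  0.081 -0.598] yaxis [ 0.103  0.995 -0.002]
 spin -179.8 -> y [-0.106 -0.994 -0.   ]
 spin 0.2 -> y [ 0.106  0.994 -0.   ]
delta to [0.644, 0.2045, 0.072] [-0.0007  0.001  -0.0015] len 0.002
```

send_rows(deltas="0 0.001 -0.001 0; 0 0.001 -0.001 0; 0 0.001 -0.001 0; 0 0.001 -0.001 0; 0 0.001 -0.001 0", claw=0, force=30)

```text
t: 16.75
eef_pos: [0.6438, 0.206, 0.074]
tool_rot: [0.316, 0.048, 0.947, -0.016]
contact_force: [-1.5, -0.2, 4.5]
gripper_width: 0.154
grasp_force: 35.7
```

send_rows(deltas="0 0 0 0; 0 0 0 0; 0 0 0 0", force=60)

```text
t: 17.05
eef_pos: [0.6439, 0.206, 0.0741]
tool_rot: [0.316, 0.048, 0.947, -0.016]
contact_force: [-3.8, -1.3, 5.9]
gripper_width: 0.152
grasp_force: 61.3
```

Run:
```python
from h import *
show()
for c in('scene','side'):
    p=bot.read_camera(c)
    for d in bot.masks_of(p,'carrier')[:4]:
        P=pts(p,d['mask']); k=(P[:,2]>.070)&(P[:,2]<.084)&(abs(P[:,0]-.62)<.06)&(abs(P[:,1]-.205)<.06)
        if k.sum()>100: print(c,'crown',rect(P[k]),P[k][:,2].mean(),'z',np.percentile(P[:,2],[2,98]))
```

```text
t 17.05 q [-0.36  0.51 -0.3   2.12  1.6   0.54 -0.57] p [0.6439 0.206  0.0741] F [-3.8 -1.3  5.9]
tilt 36.9 az -5.8 xaxis [-0.795  0.081 -0.601] yaxis [ 0.101  0.995 -0.   ]
 spin -180.0 -> y [-0.101 -0.995  0.   ]
 spin 0.0 -> y [ 0.101  0.995 -0.   ]
scene crown ((623.135498046875, 207.19386291503906), (79.9121322631836, 50.490360260009766), 83.88548278808594) 0.07711123224219503 z [0.00336183 0.11416759]
side crown ((618.3862915039062, 210.91070556640625), (79.3442153930664, 50.45155334472656), 84.77888488769531) 0.07616109478905173 z [0.00216117 0.09347831]
```

Gripped: 13 mm opening, 61 N, carrier squared to yaw −6°. Lifting.

send_rows(deltas="-0.012 0 -0.016 0; -0.036 0 -0.048 0; -0.06 0 -0.08 0; -0.084 0 -0.112 0; -0.12 0 -0.16 0")

```text
t: 17.75
eef_pos: [0.6421, 0.2051, 0.2627]
tool_rot: [0.314, 0.048, 0.948, -0.017]
contact_force: [1.1, -0.7, -2.0]
gripper_width: 0.154
grasp_force: 60.3
```

```bash
python3 -c "
from h import *
show();to([.55,-.177,.275])"
```

```text
t 17.75 q [-0.26  0.22 -0.4   1.98  0.9   0.65  0.19] p [0.6421 0.2051 0.2627] F [ 1.1 -0.7 -2. ]
tilt 36.7 az -6.0 xaxis [-0.798  0.08  -0.597] yaxis [ 0.101  0.995 -0.002]
 spin -179.8 -> y [-0.104 -0.995  0.   ]
 spin 0.2 -> y [ 0.104  0.995 -0.   ]
delta to [0.55, -0.177, 0.275] [ 0.0357 -0.3894 -0.0407] len 0.393
```

send_rows(deltas="0.004 -0.039 -0.004 0; 0.007 -0.078 -0.008 0; 0.011 -0.117 -0.012 0; 0.014 -0.156 -0.016 0; 0.018 -0.195 -0.02 0")

```text
t: 18.25
eef_pos: [0.5964, 0.0127, 0.2681]
tool_rot: [0.316, 0.048, 0.948, -0.017]
contact_force: [0.0, -0.7, -2.1]
gripper_width: 0.154
grasp_force: 60.2
```

send_rows(deltas="0.004 -0.039 -0.004 0; 0.007 -0.078 -0.008 0; 0.011 -0.117 -0.012 0; 0.014 -0.156 -0.016 0; 0.018 -0.195 -0.02 0")

```text
t: 18.75
eef_pos: [0.5569, -0.1499, 0.2715]
tool_rot: [0.313, 0.048, 0.948, -0.016]
contact_force: [-0.2, 1.0, -2.1]
gripper_width: 0.154
grasp_force: 60.2
```

send_rows(deltas="0 0 0 0; 0 0 0 0")

```text
t: 18.95
eef_pos: [0.5573, -0.1492, 0.2714]
tool_rot: [0.313, 0.049, 0.948, -0.016]
contact_force: [-0.4, 0.9, -1.7]
gripper_width: 0.152
grasp_force: 60.3
```

```bash
cat >> h.py <<'E'
BX=np.array([.9845,-.1755]);BY=np.array([.1755,.9845]);BC=np.array([.6155,-.192])
def car(c):
    p=bot.read_camera(c); o,M=st()
    g=p['depth']>0; P=pts(p,g); I=p['img'][g].astype(int); 
    G=o['eef_pos']-.04*M[:,2]
    # white crown top: find plane ~ G.z-.025
    k=(np.linalg.norm(P[:,:2]-G[:2],axis=1)<.07)&(abs(P[:,2]-(G[2]-.026))<.012)&(I.min(1)>110)&(I.max(1)-I.min(1)<40)
    T=P[k]
    if len(T)<20: print(c,'few',len(T)); return
    r=rect(T); A=np.c_[T[:,:2]-T[:,:2].mean(0),np.ones(len(T))]; s=np.linalg.lstsq(A,T[:,2],rcond=None)[0]
    ctr=np.array(r[0])/1000; b=ctr-BC
    print(c,len(T),'crown rect',np.round(r[0],1),np.round(r[1],1),round(r[2],1),'z',np.round(s[2],4),'slope deg xy',np.round(np.degrees(s[:2]),1),'in bar frame x %.4f y %.4f'%(b@BX,b@BY))
    B=P[(abs((P[:,:2]-BC)@BX)<.015)&(abs((P[:,:2]-BC)@BY)<.14)&(P[:,2]>.147)&(P[:,2]<.156)]
    if len(B): print('  bar top strip x',np.round(np.median((B[:,:2]-BC)@BX),4),'z',np.round(np.percentile(B[:,2],95),4),len(B))
E
python3 - <<'E'
from h import *
show()
for c in('scene','side','wrist'): car(c)
p=bot.read_camera('side')
for L in('carrier','carrier_saddle','carrier_grip','bar'): print(L,[(np.round(e['xyz'],3).tolist(),round(e['confidence'],2)) for e in bot.landmark_of(p,L)][:3])
a=p['img'];b=bot.read_camera('scene')['img']
cv2.imwrite('pics/s8.png',np.hstack([cv2.resize(a[50:300,200:400],(400,500)),cv2.resize(b[100:350,100:300],(400,500))])[:,:,::-1])
E
```

```text
t 18.95 q [ 0.26 -0.02 -0.07  2.22 -0.16  0.31  1.78] p [ 0.5573 -0.1492  0.2714] F [-0.4  0.9 -1.7]
tilt 36.5 az -5.9 xaxis [-0.799  0.083 -0.595] yaxis [0.104 0.995 0.   ]
 spin 180.0 -> y [-0.103 -0.995 -0.   ]
 spin -0.0 -> y [0.103 0.995 0.   ]
scene 158 crown rect [ 525.4 -146.3] [79.3 30.4] 83.8 z 0.2751 slope deg xy [ 5.1 -1.2] in bar frame x -0.0967 y 0.0292
  bar top strip x 0.0028 z 0.1509 660
side 298 crown rect [ 531.9 -142.9] [81.5 53.7] 83.3 z 0.2728 slope deg xy [ 2.9 -1.7] in bar frame x -0.0909 y 0.0337
  bar top strip x -0.0016 z 0.1499 84
wrist 9252 crown rect [ 534.  -146.1] [80.1 52.2] 84.4 z 0.2742 slope deg xy [ 5.3 -0.8] in bar frame x -0.0883 y 0.0309
  bar top strip x -0.0028 z 0.1503 1045
carrier [([0.495, 0.206, -0.0], 0.9), ([0.536, -0.148, 0.204], 0.81), ([0.729, 0.185, 0.002], 0.59)]
carrier_saddle [([0.498, 0.206, 0.056], 0.91), ([0.733, 0.184, 0.054], 0.8), ([0.537, -0.143, 0.266], 0.66)]
carrier_grip [([0.728, 0.184, 0.078], 0.84), ([0.495, 0.209, 0.076], 0.82), ([0.537, -0.151, 0.293], 0.6)]
bar [([0.614, -0.192, 0.142], 0.68)]
```

View pics/s8.png

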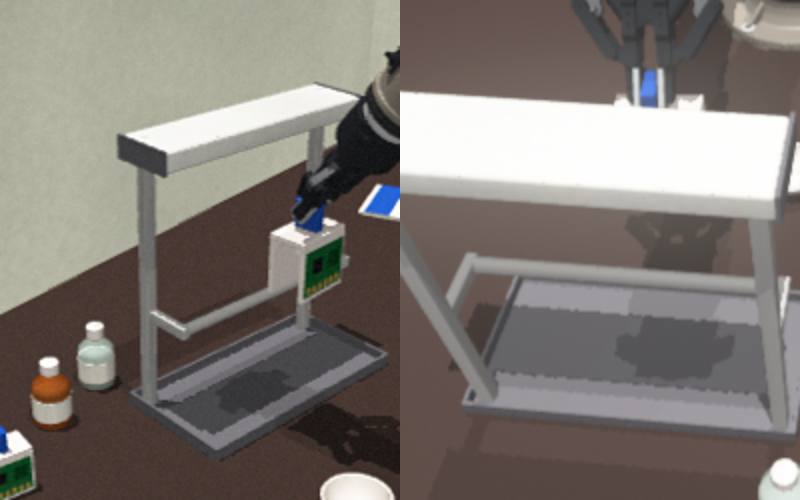

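The carrier is held with its foot at about z 0.195, 89 mm in front of the bar (px 310,250 in the left crop) and clear of the lamp. Now down 28 mm, then forward over the bar.

send_rows(deltas="0.008 0 0.011 0; 0.0167 0 0.0225 0; -0.001 -0.0016 0.036 0; -0.019 -0.0032 0.049 0; -0.037 -0.0048 0.062 0")

```text
t: 19.9
eef_pos: [0.6248, -0.1603, 0.2441]
tool_rot: [0.313, 0.048, 0.948, -0.016]
contact_force: [-0.2, -0.0, -0.9]
gripper_width: 0.156
grasp_force: 60.4
```

Run:
```python
from h import *
show(); to([.6447,-.1648,.2434])
for c in('side','wrist'): car(c)
```

```text
t 19.9 q [ 0.23  0.14 -0.06  2.12 -0.15  0.25  1.78] p [ 0.6248 -0.1603  0.2441] F [-0.2 -0.  -0.9]
tilt 36.6 az -5.9 xaxis [-0.799  0.081 -0.596] yaxis [ 0.102  0.995 -0.   ]
 spin -180.0 -> y [-0.102 -0.995  0.   ]
 spin 0.0 -> y [ 0.102  0.995 -0.   ]
delta to [0.6447, -0.1648, 0.2434] [-0.0158 -0.0024  0.0127] len 0.02
side 263 crown rect [ 600.  -156.9] [83.9 51.6] 84.0 z 0.2455 slope deg xy [ 2.4 -1.6] in bar frame x -0.0214 y 0.0318
  bar top strip x -0.002 z 0.1501 108
wrist 9313 crown rect [ 603.9 -158.8] [80.  51.6] 84.5 z 0.2477 slope deg xy [ 5.7 -0.8] in bar frame x -0.0172 y 0.0306
  bar top strip x -0.0022 z 0.1504 2942
```

send_rows(deltas="-0.007 -0.0007 0.0055 0; -0.0148 -0.0013 0.011 0; -0.009 -0.0013 0.019 0; -0.003 -0.0013 0.027 0; 0.003 -0.0013 0.035 0")

```text
t: 20.5
eef_pos: [0.6413, -0.1634, 0.2128]
tool_rot: [0.313, 0.048, 0.948, -0.016]
contact_force: [0.6, -0.4, -2.6]
gripper_width: 0.154
grasp_force: 60.4
```

Run:
```python
from h import *
show()
for c in('side','wrist'): car(c)
```

```text
t 20.5 q [ 0.24  0.21 -0.07  2.12 -0.17  0.18  1.8 ] p [ 0.6413 -0.1634  0.2128] F [ 0.6 -0.4 -2.6]
tilt 36.5 az -5.9 xaxis [-0.8    0.082 -0.595] yaxis [ 0.102  0.995 -0.   ]
 spin -180.0 -> y [-0.102 -0.995 -0.   ]
 spin 0.0 -> y [ 0.102  0.995 -0.   ]
side 290 crown rect [ 617.  -158.8] [83.7 53.2] 84.5 z 0.2136 slope deg xy [ 4.1 -1.7] in bar frame x -0.0043 y 0.0329
  bar top strip x -0.0019 z 0.1522 135
wrist 9025 crown rect [ 616.1 -161.4] [80.1 52.2] 84.6 z 0.2134 slope deg xy [ 4.4 -0.7] in bar frame x -0.0048 y 0.0303
  bar top strip x -0.0025 z 0.1502 3869
```

send_rows(deltas="0.001 0 0.006 0; 0.004 0 0.012 0; 0.0087 -0.0003 0.0184 0; 0.0087 -0.0003 0.0184 0")

```text
t: 21.0
eef_pos: [0.6449, -0.1642, 0.1941]
tool_rot: [0.31, 0.048, 0.949, -0.015]
contact_force: [-0.2, 0.2, -2.8]
gripper_width: 0.151
grasp_force: 60.3
```

Run:
```python
from h import *
show()
for c in('side','wrist'): car(c)
```

```text
t 21.0 q [-0.05  0.24  0.26  2.14 -0.71  0.18  2.33] p [ 0.6449 -0.1642  0.1941] F [-0.2  0.2 -2.8]
tilt 36.2 az -5.6 xaxis [-0.803  0.083 -0.59 ] yaxis [0.101 0.995 0.002]
 spin 179.8 -> y [-0.098 -0.995  0.   ]
 spin -0.2 -> y [ 0.098  0.995 -0.   ]
side 271 crown rect [ 621.5 -159.9] [87.1 52.7] 85.1 z 0.1955 slope deg xy [ 2.2 -1.1] in bar frame x 0.0002 y 0.0326
  bar top strip x -0.0021 z 0.1503 117
wrist 9261 crown rect [ 621.3 -161.6] [80.4 52.3] 84.6 z 0.1964 slope deg xy [ 4.9 -0.6] in bar frame x 0.0003 y 0.0310
  bar top strip x -0.0026 z 0.1502 4403
```

send_rows(deltas="0.003 0 0.004 0; 0.006 0 0.008 0; 0.009 0 0.012 0; 0.012 0 0.016 0; 0.012 0 0.016 0")

```text
t: 21.6
eef_pos: [0.6443, -0.1633, 0.1735]
tool_rot: [0.309, 0.048, 0.95, -0.014]
contact_force: [0.4, -0.3, -1.5]
gripper_width: 0.153
grasp_force: 60.3
```

Run:
```python
from h import *
show()
for c in('side','wrist'): car(c)
```

```text
t 21.6 q [-0.13  0.28  0.36  2.16 -1.08  0.17  2.68] p [ 0.6443 -0.1633  0.1735] F [ 0.4 -0.3 -1.5]
tilt 36.1 az -5.6 xaxis [-0.804  0.082 -0.589] yaxis [0.1   0.995 0.002]
 spin 179.8 -> y [-0.097 -0.995  0.   ]
 spin -0.2 -> y [ 0.097  0.995 -0.   ]
side 266 crown rect [ 619.4 -160.6] [86.9 51.2] 84.1 z 0.1749 slope deg xy [ 2.4 -1.6] in bar frame x -0.0016 y 0.0316
  bar top strip x -0.0024 z 0.15 125
wrist 9205 crown rect [ 620.6 -162. ] [80.3 52.3] 84.2 z 0.1768 slope deg xy [ 4.7 -0.6] in bar frame x -0.0003 y 0.0305
  bar top strip x -0.0028 z 0.1501 4618
```

send_rows(deltas="0.002 0 0.003 0; 0.004 0 0.006 0; 0.006 0 0.008 0; 0.0075 0 0.0103 0; 0.0075 0 0.0103 0")

```text
t: 22.2
eef_pos: [0.6446, -0.1635, 0.1615]
tool_rot: [0.31, 0.048, 0.95, -0.014]
contact_force: [-1.1, 0.9, -1.2]
gripper_width: 0.151
grasp_force: 60.3
```

Run:
```python
from h import *
show()
for c in('side','wrist'): car(c)
```

```text
t 22.2 q [-0.14  0.31  0.38  2.17 -1.29  0.17  2.89] p [ 0.6446 -0.1635  0.1615] F [-1.1  0.9 -1.2]
tilt 36.1 az -5.6 xaxis [-0.804  0.083 -0.589] yaxis [0.1   0.995 0.003]
 spin 179.8 -> y [-0.097 -0.995 -0.   ]
 spin -0.2 -> y [0.097 0.995 0.   ]
side 264 crown rect [ 618.2 -159.8] [83.7 51.4] 81.1 z 0.1629 slope deg xy [ 1.9 -1.4] in bar frame x -0.0030 y 0.0322
  bar top strip x -0.002 z 0.1518 112
wrist 9279 crown rect [ 620.2 -161.7] [80.3 51.7] 85.1 z 0.1644 slope deg xy [ 5.  -0.6] in bar frame x -0.0007 y 0.0306
  bar top strip x -0.0029 z 0.1501 4667
```

send_rows(deltas="0.001 0 0.0015 1; 0.002 0 0.003 2; 0.003 0 0.004 2; 0.0035 0 0.005 2; 0.0035 0 0.005 2")

```text
t: 22.8
eef_pos: [0.6448, -0.1636, 0.1556]
tool_rot: [0.309, 0.065, 0.949, -0.009]
contact_force: [-0.2, -0.2, -0.5]
gripper_width: 0.153
grasp_force: 60.3
```

Run:
```python
from h import *
show()
for c in('side','wrist'): car(c)
```

```text
t 22.8 q [-0.14  0.32  0.37  2.18 -1.37  0.17  2.93] p [ 0.6448 -0.1636  0.1556] F [-0.2 -0.2 -0.5]
tilt 36.1 az -5.6 xaxis [-0.8    0.118 -0.588] yaxis [0.129 0.991 0.023]
 spin 177.7 -> y [-0.097 -0.995  0.   ]
 spin -2.3 -> y [ 0.097  0.995 -0.   ]
side 268 crown rect [ 621.8 -147. ] [106.9  51.8] 80.1 z 0.1571 slope deg xy [ 2.9 -1.3] in bar frame x -0.0017 y 0.0454
  bar top strip x -0.0022 z 0.1536 124
wrist 9383 crown rect [ 620.5 -161. ] [135.8  51.9] 83.1 z 0.1584 slope deg xy [5.  0.3] in bar frame x -0.0006 y 0.0314
  bar top strip x -0.0029 z 0.1501 4704
```

send_rows(deltas="0.0006 0 0.0008 0; 0.0012 0 0.0016 0; 0.0018 0 0.0024 0; 0.0018 0 0.0024 0")

```text
t: 23.3
eef_pos: [0.6452, -0.1637, 0.1542]
tool_rot: [0.309, 0.065, 0.949, -0.009]
contact_force: [0.0, 0.4, -0.7]
gripper_width: 0.154
grasp_force: 60.5
```

Run:
```python
from h import *
show()
for c in('side','wrist'): car(c)
```

```text
t 23.3 q [-0.13  0.32  0.37  2.17 -1.37  0.17  2.93] p [ 0.6452 -0.1637  0.1542] F [ 0.   0.4 -0.7]
tilt 36.0 az -5.5 xaxis [-0.801  0.117 -0.587] yaxis [0.128 0.992 0.023]
 spin 177.7 -> y [-0.096 -0.995  0.   ]
 spin -2.3 -> y [0.096 0.995 0.   ]
side 269 crown rect [ 619.4 -162.2] [135.   51.1] 78.7 z 0.1558 slope deg xy [ 2.6 -0.5] in bar frame x -0.0014 y 0.0300
  bar top strip x -0.0024 z 0.1557 145
wrist 10183 crown rect [ 621.4 -161.2] [139.7  51.8] 82.6 z 0.1564 slope deg xy [3.5 0.1] in bar frame x 0.0004 y 0.0313
  bar top strip x -0.003 z 0.1501 4780
```

send_rows(deltas="0.001 0 0.0016 0; 0.002 0 0.003 0; 0.002 0 0.003 0; 0.002 0 0.003 0")

```text
t: 23.8
eef_pos: [0.6467, -0.1641, 0.1538]
tool_rot: [0.309, 0.065, 0.949, -0.008]
contact_force: [-6.8, 2.9, 11.9]
gripper_width: 0.152
grasp_force: 62.5
```

Run:
```python
from h import *
show()
for c in('side','wrist'): car(c)
```

```text
t 23.8 q [-0.12  0.32  0.36  2.17 -1.37  0.17  2.93] p [ 0.6467 -0.1641  0.1538] F [-6.8  2.9 11.9]
tilt 36.0 az -5.4 xaxis [-0.801  0.117 -0.587] yaxis [0.128 0.992 0.024]
 spin 177.6 -> y [-0.094 -0.996  0.   ]
 spin -2.4 -> y [ 0.094  0.996 -0.   ]
side 268 crown rect [ 622.1 -162. ] [130.3  52.8] 84.5 z 0.1554 slope deg xy [ 2.5 -0.9] in bar frame x 0.0012 y 0.0307
  bar top strip x -0.0023 z 0.1558 143
wrist 10349 crown rect [ 622.5 -161.6] [139.6  52. ] 83.5 z 0.156 slope deg xy [ 3.6 -0. ] in bar frame x 0.0015 y 0.0311
  bar top strip x -0.0029 z 0.1501 4848
```

send_rows(deltas="0.0005 0 -0.001 0; 0.001 0 -0.002 0; 0.001 0 -0.002 0")

```text
t: 24.2
eef_pos: [0.6445, -0.1639, 0.1539]
tool_rot: [0.308, 0.064, 0.949, -0.009]
contact_force: [0.6, 0.7, 5.6]
gripper_width: 0.154
grasp_force: 61.2
```

send_rows(deltas="0 0 0 0; 0 0 0 0; 0 0 0 0; 0 0 0 0; 0 0 0 0", claw=0.35, force=20)

```text
t: 24.7
eef_pos: [0.6433, -0.1637, 0.1525]
tool_rot: [0.307, 0.065, 0.95, -0.008]
contact_force: [-0.8, 0.3, -0.6]
gripper_width: 0.354
grasp_force: 0.0
```

Run:
```python
from h import *
show()
for c in('side','wrist'):
    car(c)
p=bot.read_camera('side')
for L in('carrier','carrier_saddle'): print(L,[(np.round(e['xyz'],3).tolist(),round(e['confidence'],2)) for e in bot.landmark_of(p,L)][:3])
```

```text
t 24.7 q [-0.13  0.32  0.37  2.18 -1.36  0.17  2.92] p [ 0.6433 -0.1637  0.1525] F [-0.8  0.3 -0.6]
tilt 35.8 az -5.5 xaxis [-0.803  0.118 -0.584] yaxis [0.128 0.992 0.024]
 spin 177.7 -> y [-0.095 -0.995  0.   ]
 spin -2.3 -> y [0.095 0.995 0.   ]
side 281 crown rect [ 616.8 -160.8] [137.   52.4] 77.0 z 0.1549 slope deg xy [ 2.7 -2.2] in bar frame x -0.0042 y 0.0310
  bar top strip x -0.0012 z 0.1558 163
wrist 10645 crown rect [ 620.1 -161.4] [139.8  51.4] 82.4 z 0.1553 slope deg xy [ 3.7 -0.5] in bar frame x -0.0008 y 0.0309
  bar top strip x -0.003 z 0.1501 4691
carrier [([0.621, -0.166, 0.082], 0.93), ([0.728, 0.185, 0.002], 0.82), ([0.498, 0.207, -0.001], 0.82)]
carrier_saddle [([0.624, -0.157, 0.148], 0.9), ([0.732, 0.185, 0.057], 0.77), ([0.496, 0.205, 0.057], 0.7)]
```

send_rows(deltas="0 0 -0.005 0; 0 0 -0.015 0; 0 0 -0.03 0; 0 0 -0.05 0; 0 0 -0.07 0", claw=0.5)

```text
t: 25.45
eef_pos: [0.6022, -0.1599, 0.2098]
tool_rot: [0.307, 0.065, 0.95, -0.008]
contact_force: [-0.2, 1.3, 0.8]
gripper_width: 0.502
grasp_force: 0.0
```

send_rows(deltas="0 0 -0.03 0; 0 0 -0.06 0; 0 0 -0.08 0; 0 0 -0.08 0; 0 0 -0.08 0")

```text
t: 25.95
eef_pos: [0.556, -0.1552, 0.2757]
tool_rot: [0.308, 0.065, 0.949, -0.008]
contact_force: [0.8, -0.1, 0.3]
gripper_width: 0.5
grasp_force: 0.0
```

Run:
```python
from h import *
show()
w=bot.read_camera('wrist'); s=bot.read_camera('side')
for p in(s,w):
    T=pts(p,p['depth']>0); I=p['img'][p['depth']>0].astype(int)
    b=(T[:,:2]-BC); X=b@BX; Y=b@BY
    k=(abs(X)<.03)&(abs(Y-.031)<.045)&(abs(T[:,2]-.157)<.012)&(I.min(1)>140)&(I.max(1)-I.min(1)<40)
    A=np.c_[X[k],Y[k]-.031,np.ones(k.sum())]; f=np.linalg.lstsq(A,T[k][:,2],rcond=None)[0]
    print(k.sum(),'crown top z %.4f slope x,y deg'%f[2],np.round(np.degrees(f[:2]),1),cv2.minAreaRect((np.c_[X[k],Y[k]]*1000).astype(np.float32)))
    for L in('carrier','carrier_saddle','rinse_bottle','etch_bottle','dish'): print(L,[(np.round(e['xyz'],3).tolist(),round(e['confidence'],2)) for e in bot.landmark_of(p,L)][:3])
cv2.imwrite('pics/s9.png',np.hstack([cv2.resize(s['img'][80:300,170:390],(400,400)),cv2.resize(w['img'][:,0:640],(400,250)).__class__((400,400,3),dtype=np.uint8)*0+cv2.resize(w['img'][:,120:520],(400,400))])[:,:,::-1])
```

```text
t 25.95 q [-0.66 -0.12  0.83  2.25  0.08  0.35  1.57] p [ 0.556  -0.1552  0.2757] F [ 0.8 -0.1  0.3]
tilt 35.9 az -5.4 xaxis [-0.802  0.118 -0.586] yaxis [0.127 0.992 0.025]
 spin 177.6 -> y [-0.094 -0.996  0.   ]
 spin -2.4 -> y [ 0.094  0.996 -0.   ]
272 crown top z 0.1555 slope x,y deg [ 4.1 -0.6] ((-2.3701915740966797, 32.149940490722656), (51.95692825317383, 84.07015991210938), 4.747622489929199)
carrier [([0.726, 0.188, 0.002], 0.82), ([0.62, -0.161, 0.084], 0.81), ([0.5, 0.203, -0.002], 0.77)]
carrier_saddle [([0.729, 0.186, 0.057], 0.82), ([0.625, -0.159, 0.15], 0.75), ([0.497, 0.205, 0.056], 0.75)]
rinse_bottle [([0.798, -0.048, 0.002], 0.68)]
etch_bottle [([0.782, 0.049, 0.002], 0.62)]
dish [([0.376, -0.024, 0.001], 0.77)]
3115 crown top z 0.1569 slope x,y deg [5.6 0.2] ((-0.8225250244140625, 31.053150177001953), (52.22516632080078, 89.9806137084961), 1.6906969547271729)
carrier [([0.731, 0.183, 0.001], 0.73), ([0.622, -0.157, 0.083], 0.62)]
carrier_saddle [([0.728, 0.183, 0.054], 0.97), ([0.622, -0.158, 0.145], 0.73)]
rinse_bottle [([0.801, -0.055, -0.003], 0.83)]
etch_bottle [([0.784, 0.051, -0.002], 0.91)]
dish []
```

View pics/s9.png

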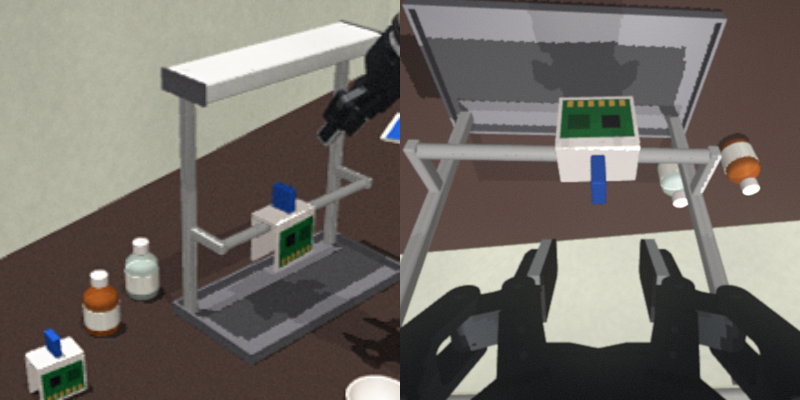

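The carrier hangs on the bar (px 598,155 in the right crop) and the bottles and dish have not moved. The crown reads a few degrees of tilt, so I'll check that against the board face.

Run:
```python
from h import *
def plane(Q):
    c=np.median(Q,0); Q=Q[np.linalg.norm(Q-c,axis=1)<.05]
    for _ in range(4):
        c=Q.mean(0); n=np.linalg.svd(Q-c,full_matrices=False)[2][2]; r=abs((Q-c)@n); Q=Q[r<max(.0015,2*r.std())]
    return c,n,len(Q)
for cam in('wrist','side'):
    p=bot.read_camera(cam); g=p['depth']>0; P=pts(p,g); I=p['img'][g].astype(int)
    b=P[:,:2]-BC; X=b@BX; Y=b@BY
    sat=I.max(1)-I.min(1); near=(abs(X)<.05)&(abs(Y-.031)<.06)
    green=(I[:,1]>I[:,0]+15)&(I[:,1]>I[:,2]+15)
    for n,k in(('board',near&green&(P[:,2]>.085)&(P[:,2]<.15)),('crown',near&(I.min(1)>150)&(sat<40)&(abs(P[:,2]-.157)<.008)&(abs(X)<.024)&(abs(Y-.031)<.038))):
        if k.sum()<20: continue
        c,nn,m=plane(P[k]); nb=np.array([nn[:2]@BX,nn[:2]@BY,nn[2]]); nb*=np.sign(nb[2] if n=='crown' else -nb[0])
        print(cam,n,m,'centre bar frame',np.round([(c[:2]-BC)@BX,(c[:2]-BC)@BY,c[2]],4),'normal',np.round(nb,3))
    if cam=='side':
        for cx,cy,z in((.497,.206,.06),(.73,.186,.06)):
            k=(np.hypot(P[:,0]-cx,P[:,1]-cy)<.035)&(abs(P[:,2]-z)<.006)&(I.min(1)>130)&(sat<40)
            if k.sum()>20: c,nn,m=plane(P[k]); print('ref crown',m,np.round(c,3),np.round(nn*np.sign(nn[2]),3))
```

```text
wrist board 2175 centre bar frame [-0.0264  0.0279  0.1197] normal [-0.999 -0.051  0.009]
wrist crown 2072 centre bar frame [-0.0031  0.0301  0.1578] normal [ 0.008 -0.     1.   ]
side board 198 centre bar frame [-0.0261  0.0282  0.119 ] normal [-0.998 -0.059  0.019]
side crown 122 centre bar frame [-0.0057  0.04    0.1565] normal [-0.006  0.     1.   ]
ref crown 211 [0.49  0.213 0.059] [-0.003  0.027  1.   ]
ref crown 191 [0.727 0.188 0.059] [-0.018  0.013  1.   ]
```

The board face and crown normals are within about 1° of upright. The crown top is at 0.158, which means fully seated, and the carrier is centred on the bar. Handing in.

```bash
python3 -c "
from station import bot
print(bot.hand_in())"
```

```text
the job is handed in; nothing more can be done
None
```

The largest carrier hangs seated on the drying-rack bar, a board on each side, upright within about 1° and 3° off square to the bar, about 31 mm from mid-bar with the gripper clear; a first grip missed and tipped it briefly on the bench (it settled upright), and the job was handed in at about 26 s with no verdict shown.

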